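# Feed a carton through the steel guide with the push stick

### The job

Take the wooden push stick by its upright grip and use it to push the carton that waits in the flared mouth of the steel feed guide along the channel, under the hood, until it is right up against the stop at the far end. Keep the gripper off the carton: only the stick may push it. Then lay the stick flat on the table again, clear of the guide.

Things in the scene. Friction and masses are not known exactly. Their poses are not given: they have to be found in the camera images.
- push_stick: loose push stick of pale wood, 110 g, lying flat: bar 210 mm long (its x), 26 wide (y), 20 high, rubber on both ends, either may push. On its middle stands a grip 40 mm long (x), 22 wide (y), top 81 mm above the underside, to be taken from above across its width (y), above the 24 mm wide foot that ends 27 mm up. Origin: centre of the underside, z up
- carton: loose closed beige carton, 60 g, 50 mm along its x (24 mm behind the origin, 26 ahead), 40 wide (y), 35 high, standing on the guide's floor in its flared mouth, its x within about 6 degrees of the feed direction. Origin: on the underside, z up. A taller carton alone on the table is not meant
- guide: steel feed guide, fixed; origin on the table top, +x the feed direction. Floor plate 4 mm thick, x -180 to +110 mm, 94 wide, lip sloping to x -195. Rails 5 mm thick, tops 31 mm above the table: channel 50 mm wide inside, on y = 0, from x = -60 to the stop; from x = -60 back to -120 it flares to 90 wide. Hood from x = -15 to +30 mm: 61 wide inside, underside 56, top 60 mm above the table
- stop_face (a point): middle of the end stop's face, at the far end of the channel: guide x = +100 mm, y = 0, 20 mm above the table; the stop's top is 35 mm above the table. A carton up against it has its origin 26 mm before this point

How it is judged (in metres and radians):
On the way, in this order (a step that is already met when the one before it is completed fails the run):
1. the held push stick touches the carton, which is still short of the hood (contact force between the fingers and push_stick above 1 N and contact force between push_stick and carton above 0.05 N and x of carton in the frame of guide below -0.02 m), for 0.04 s.
2. the carton has been fed through to within 15 mm of the end stop, the stick still held (contact force between the fingers and push_stick above 1 N and x of carton in the frame of guide above 0.059 m and horizontal distance between push_stick and carton below 0.17 m), for 0.1 s.
At the end, for the whole second after the job is handed in: The carton stands upright on the guide's floor between the rails beyond the hood, within 15 mm of the end stop, at rest; the push stick lies flat (within 10 degrees) on the table, at rest, touching neither the guide nor the carton (x of carton in the frame of guide between 0.059 and 0.082 m and y of carton in the frame of guide between -0.015 and 0.015 m and height (world z) of each of carton, push_stick below 0.015 m and angle between each of carton, push_stick's own z axis and vertical below 0.17 rad and height (world z) of push_stick above -0.015 m and contact force between push_stick and guide below 0.05 N and contact force between push_stick and carton below 0.05 N and linear speed of each of push_stick, carton below 0.02 m/s).
It fails at once if the gripper or arm touches the carton (contact force between any of the fingers, the arm and carton above 0.5 N).
It fails at once if the carton is lifted or tipped over (height (world z) of carton above 0.04 m or angle between carton's own z axis and vertical above 0.7 rad).
It also fails if it takes over 51 s, if anything falls off the work surface, if the arm or the gripper's body presses on something with over 40 N, if the wrist force passes 120 N, or if a joint passes its speed limit or range.

### The arm

A 7-joint arm with a two-finger parallel gripper is mounted at the origin on a cart in front of the work surface, level with it; the furniture and walls round the work are solid. World frame = base frame: x ahead of the robot, y to its left, z up, the work surface at z = 0. Lengths are in mm, angles in rad, forces in N, time in s.
With the tool pointing down it reaches from about 400 to 900 mm from the base axis. Payload 5.6 kg.
Tool frame: the origin (TCP) lies midway between the tips of the shut fingers; the grasp point (between the pads) lies env.tcp_to_grasp behind it (env.tcp_to_grasp is the distance from the TCP to the grasp point, in mm); z points along the fingers, y is the line along which they close (so a half turn about z gives the same grasp; the last joint's range is limited). The gripper opens to 92 mm and grips with 3 to 60 N. Pads are 20 mm wide; open, the fingers measure 128 mm over their backs; the gripper's body (75 mm by 189 mm) begins 69 mm behind the grasp point.
Start: joints at [1.217, 0.468, -0.012, 1.603, 0.006, 1.071, -0.056], TCP at [198.742, -618.879, 214.592] pointing down, gripper open.
Joint ranges: [-2.53, 2.53], [-0.31, 2.02], [-1.57, 1.55], [0.28, 2.44], [-1.29, 4.43], [0.15, 1.84], [-2.92, 2.92]. Speed limits (rad/s): [2.57, 2.57, 3.14, 3.14, 3.14, 3.14, 3.14].

### API

Orientations are given as a rotation vector (axis times angle).
In Python, from rig import env gives the robot as it stands.
- The arm moves only by the tool carry_out, never from a script. Its argument "targets" is a list of rows, each a list of 7 numbers: the closure, from 0 (fully open) to 1 (shut), then the shift along the tool's x, y, z scaled (see below), then the turn, a rotation vector about the tool's x, y, z scaled (see below). In form: [[hand, dx, dy, dz, wx, wy, wz], ...]. A call has 1 to 10 rows; each row is the pose to reach, as a shift and turn from the pose commanded when the call began, along the tool's axes at that moment; what a row does not reach only later rows make up. The controller multiplies each number of a shift by 0.2 m and each number of a turn by 90 degrees. A row lasts 1/8 s, in which the tool goes at most 62.5 mm and 10.7 degrees, less where a joint would pass 70% of its speed; a pose out of reach is approached as far as the arm can. A call with a number of a shift or a turn outside -1 to 1 is refused whole. A call with a gripper value outside its range is refused whole. The fingers move at their own pace and stop on an object; "newtons" is the grip in N (left out, the last holds). Time passes only in rows, so rows that repeat a pose let the fingers close. It gives the time, the measured TCP pose, the force, the opening and the grip force at its end, in the units of the state.
- env.state(): the state, without advancing time (a new reading comes with each control period).
- env.get_image(name): name is "side" or "top"; returns a dict with "color" (384x512x3 uint8, blue, green, red), "depth" (384x512 float32, mm along the optical axis (not along the pixel's ray), 0 where there is no reading), "fov_y" (degrees; the focal length in pixels is half the picture's height over the tangent of half this angle, whatever the lens; pixels are square), "cx", "cy" (the principal point, pixels), "k1" (the pictures are not rectified: a ray, as slopes to the right and down, at radius r is drawn at 1 + k1 r^2 times it, then the intrinsics apply), "extrinsics" (4x4, takes a point from camera to world coordinates). Camera axes: x right, y up, looking along -z (the intrinsics and any distortion apply to the point x, -y, -z); pixel columns grow to the right and rows downward; lengths in mm; the calibration is good to about 2 mm. A picture is of the moment at which its call begins.
- env.job_done(): hands the job in; it is judged then, once.
The state is a dict: "time_s": time; "joints": joint angles; "joint_velocities": joint speeds; "tau": joint torques, N m; "tool_pos": TCP position; "orientation": TCP orientation; "ft_force": force on the tool from outside, world axes, zero at the start; "moment": the same for the moment, N m; "grip_width": opening from 0.0 (shut) to 1.0 (fully open); "grip_force": force on a finger pad.
Only numpy, scipy, OpenCV 4.12 (cv2) and the standard library are available. Lean on these libraries where they do the work, as an engineer would, in place of code of your own. Each camera call takes 0.05 s, during which the arm holds its last target. There are 200 camera calls.

## Working session

There is one attempt and no reset: what is moved stays moved. The work goes in short steps, Python scripts to look and compute and a tool call to move; the robot and the scene stay as the last step left them, time stands still between calls to the robot, and variables do not carry over. Pictures are saved under pics/ and viewed, at most 10 in all, crops included, and the job is handed in when it is done.

Besides the shell and the picture viewer there is one more tool, called after "Call:" as name([rows], argument=value, ...), one row to a line, values as JSON. carry_out: Moves the arm, as the interface text tells. Its arguments: {"type":"object","properties":{"targets":{"type":"array","items":{"type":"array","items":{"type":"number"}}},"newtons":{"type":"number"}},"required":["targets"]}

```bash
mkdir -p pics; ls; cat > h.py <<'E'
import numpy as np, cv2
from scipy.spatial.transform import Rotation as R
from rig import env
def snap(n):
    im=env.get_image(n); np.savez(f'{n}.npz',**im); return im
def load(n): return dict(np.load(f'{n}.npz'))
def K(im):
    h,w=im['color'].shape[:2]; f=h/2/np.tan(np.radians(float(im['fov_y']))/2)
    return np.array([[f,0,float(im['cx'])],[0,f,float(im['cy'])],[0,0,1]])
def rays(im,uv):
    p=cv2.undistortPoints(np.float64(uv).reshape(-1,1,2),K(im),np.array([float(im['k1']),0,0,0,0])).reshape(-1,2)
    d=np.c_[p[:,0],-p[:,1],-np.ones(len(p))]
    E=im['extrinsics']; return E[:3,3],d@E[:3,:3].T
def onplane(im,uv,z):
    o,d=rays(im,uv); return o+d*((z-o[2])/d[:,2])[:,None]
def cloud(im):
    h,w=im['depth'].shape; v,u=np.mgrid[:h,:w]
    o,d=rays(im,np.c_[u.ravel(),v.ravel()]); return (o+d*im['depth'].reshape(-1,1)).reshape(h,w,3)
E
python3 - <<'E'
from h import *
print(env.state(), env.tcp_to_grasp)
for n in('top','side'):
    im=snap(n); cv2.imwrite(f'pics/{n}0.png',im['color']); print(n,im['fov_y'],im['k1'],im['extrinsics'])
E
```

```text
pics
{'time_s': 0.0, 'joints': array([ 1.21700572,  0.46836341, -0.01159458,  1.60359524,  0.00602998,
        1.07141547, -0.05629818]), 'joint_velocities': array([ 0.00263753, -0.00046642,  0.00032724, -0.00158659,  0.00170379,
        0.0004083 ,  0.00035654]), 'tau': array([ 5.31969381e-04, -5.20566523e+01, -1.24875060e-02, -2.43746942e+01,
       -5.66010189e-02,  1.71945471e-02,  1.77425272e-04]), 'tool_pos': array([ 198.52193957, -618.33864859,  213.66104566]), 'orientation': array([-3.10207515e+00, -4.85878038e-01,  6.59866236e-04]), 'ft_force': array([ 0.56896971, -0.40268325, -0.82191095]), 'moment': array([-0.01049265, -0.04054342,  0.00893361]), 'grip_force': 0.0, 'grip_width': 0.9988477112935582} 18.700000000000003
top 56.111444149023384 -0.018180434076900953 [[ 1.57559157e-02  9.84481702e-01 -1.74778516e-01  4.02630980e+02]
 [-9.99630187e-01  1.93842699e-02  1.90719669e-02  7.11913013e+01]
 [ 2.21639564e-02  1.74413384e-01  9.84423045e-01  8.92656610e+02]
 [ 0.00000000e+00  0.00000000e+00  0.00000000e+00  1.00000000e+00]]
side 43.23542376496948 -0.20817694203895457 [[-9.75513954e-01  1.35762417e-01 -1.73034943e-01  4.32398519e+02]
 [-2.19928980e-01 -5.95194242e-01  7.72900419e-01  7.15011185e+02]
 [ 1.94142693e-03  7.92030543e-01  6.10478378e-01  5.61532702e+02]
 [ 0.00000000e+00  0.00000000e+00  0.00000000e+00  1.00000000e+00]]
```

View pics/top0.png

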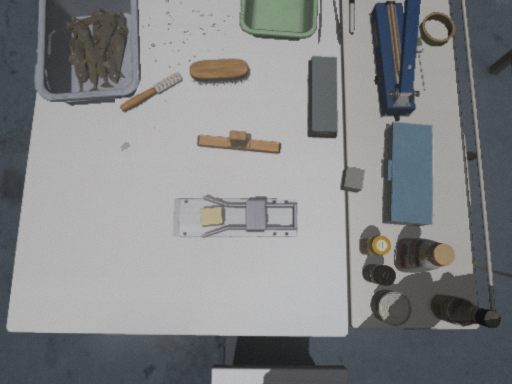

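View pics/side0.png

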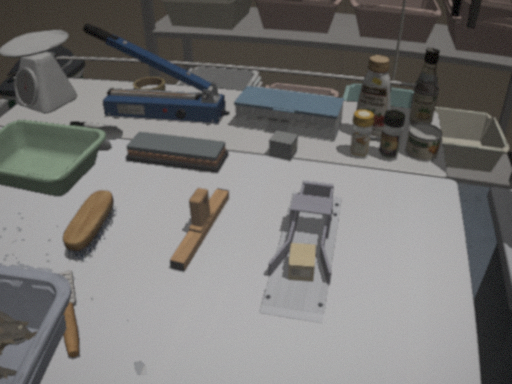

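The top view shows the stick at about (239,144) with its grip at (238,136). The guide spans (176–297, 216) with the feed to the right, the carton is at (211,216) and the hood at (256,214). The side view agrees, with the stick at (200,225) and the carton at (302,258). Next I measure them using depth and colour.

```bash
python3 - <<'E'
from h import *
im=load('top'); P=cloud(im); c=im['color']; hsv=cv2.cvtColor(c,cv2.COLOR_BGR2HSV)
print('table z',[P[v,u].round(1) for u,v in((150,260),(300,160),(200,300),(320,260))])
def rep(n,m,z=None):
    m=m.astype(np.uint8); k,l,s,_=cv2.connectedComponentsWithStats(m); i=1+s[1:,4].argmax(); m=l==i
    v,u=np.nonzero(m); Q=P[m]
    X=onplane(im,np.c_[u,v],z) if z is not None else Q
    r=cv2.minAreaRect(X[:,:2].astype(np.float32))
    print(n,m.sum(),s[i,:4],'rect',np.round(r[0],1),np.round(r[1],1),round(r[2],1),'z pct',np.percentile(Q[:,2],[5,50,95]).round(1)); return m
roi=lambda u0,u1,v0,v1:np.pad(np.ones((v1-v0,u1-u0),bool),((v0,384-v1),(u0,512-u1)))
H=P[...,2]
br=(hsv[...,1]>90)
s=roi(190,290,125,158)
rep('stick bar top',s&br&(H>10)&(H<30),20)
rep('grip top',s&br&(H>60),81)
g=roi(165,310,185,245)
rep('carton top',g&(hsv[...,1]>60)&(hsv[...,0]<40)&(H>28),39)
rep('hood',g&(H>50),60)
rep('rails+',g&(H>20)&(H<38)&(hsv[...,1]<60),31)
rep('all>20',g&(H>15)&(hsv[...,1]<60))
rep('carton col',g&(hsv[...,1]>60)&(hsv[...,0]<40))
# rails: midline fit along channel
m=g&(H>22)&(H<38)&(hsv[...,1]<60)
v,u=np.nonzero(m); X=onplane(im,np.c_[u,v],31)
for y in range(120,-180,-15):
    q=X[abs(X[:,1]-y)<7.5]
    if len(q): print(y,'x',q[:,0].min().round(1),q[:,0].max().round(1),len(q))
cv2.imwrite('pics/crop.png',cv2.resize(c[110:250,160:320],None,fx=5,fy=5,interpolation=cv2.INTER_CUBIC)[:600,:800] if 0 else cv2.resize(c[120:240,160:320],None,fx=5,fy=5,interpolation=cv2.INTER_CUBIC))
si=load('side'); cv2.imwrite('pics/scrop.png',cv2.resize(si['color'][170:320,160:360],None,fx=4,fy=4,interpolation=cv2.INTER_CUBIC))
E
```

```text
table z [array([392.7, 315.5,   0.7]), array([650.5, -49.9,   2.5]), array([300.5, 190.7,  -1.2]), array([399.3, -98.8,  -2.1])]
stick bar top 265 [247 140  32  12] rect [681.3  46.8] [78.7 23.3] 85.4 z pct [17.7 20.1 24.2]
grip top 93 [231 132  15   8] rect [685.2 107. ] [34.2 15.6] 85.9 z pct [78.3 80.8 82.6]
carton top 43 [213 212   8  11] rect [496.2 154.3] [23.8 16.6] 1.1 z pct [37.1 39.4 41.3]
hood 579 [245 200  20  30] rect [501.6  64.4] [68. 44.] 0.8 z pct [57.9 60.  62.4]
rails+ 238 [265 204  32  25] rect [502.5   1.4] [58.1 75.4] 1.0 z pct [22.3 32.1 36.2]
all>20 1067 [201 196  96  41] rect [471.6  81.2] [231.9 136.1] 85.9 z pct [23.1 58.2 62. ]
carton col 43 [213 212   8  11] rect [496.2 154.5] [24.  16.9] 1.5 z pct [37.1 39.4 41.3]
120 x 471.2 529.3 26
105 x 471.5 529.6 24
90 x 467.2 529.8 21
75 x 467.2 467.5 3
60 x 467.5 467.7 5
45 x 467.8 530.7 6
30 x 472.8 531.0 26
15 x 473.1 531.3 33
0 x 473.3 531.6 28
-15 x 473.6 531.9 29
-30 x 473.8 532.2 108
```

View pics/crop.png

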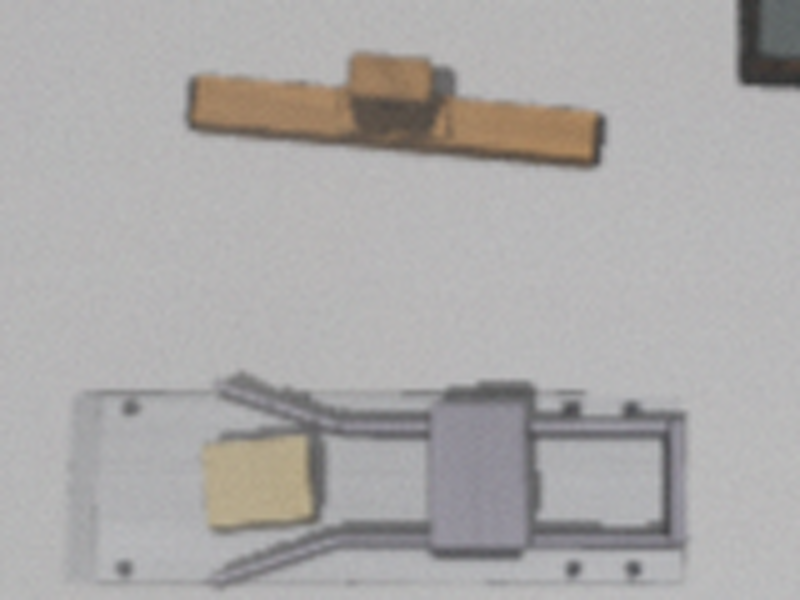

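View pics/scrop.png

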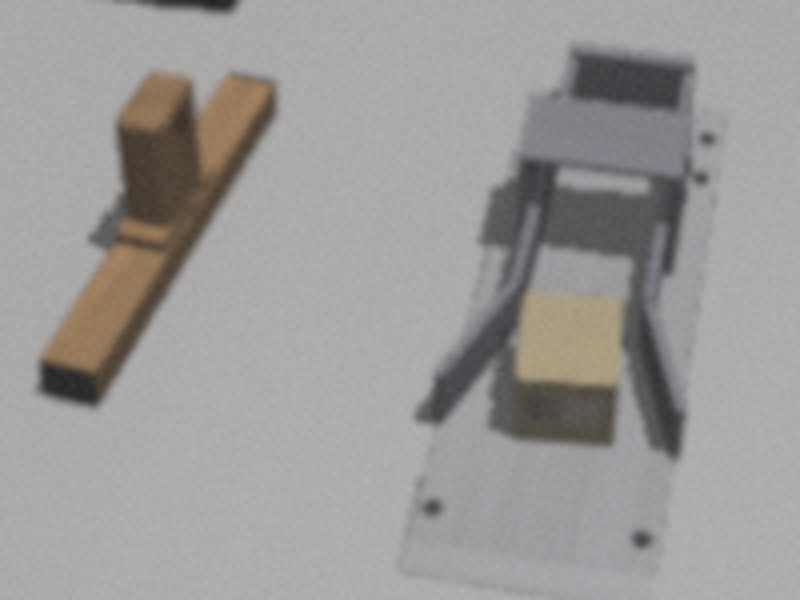

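```bash
python3 - <<'E'
from h import *
im=load('top'); P=cloud(im); c=im['color']; H=P[...,2]
cr=lambda pts:np.array(pts)/5+[160,120]-0.4
def pl(n,pts,z):
    X=onplane(im,cr(pts),z)[:,:2]; print(n,X.round(1).tolist(),'mean',X.mean(0).round(1)); return X
C=pl('carton top',[(203,445),(305,433),(313,520),(212,530)],39)
print('sides',[np.linalg.norm(C[i]-C[i-1]).round(1) for i in range(4)])
S=pl('stop top',[(667,425),(667,532)],35)
Hd=pl('hood',[(430,402),(528,402),(528,552),(430,552)],60)
B=pl('bar top',[(192,76),(190,128),(597,164),(603,112)],20)
print('len',np.linalg.norm(B[0]-B[3]),np.linalg.norm(B[0]-B[1]),'ang',[np.degrees(np.arctan2(*(B[i]-B[j])[::-1])).round(1) for i,j in((0,3),(1,2))])
G=pl('grip top',[(352,55),(432,60),(430,104),(350,95)],81)
pl('floor end',[(70,392),(68,580)],0); pl('plate far',[(685,582)],4)
# side view check
si=load('side'); sc=lambda pts:np.array(pts)/4+[160,170]-0.375
for n,pts,z in(('grip',[(150,75),(193,82),(160,132),(120,122)],81),('bar',[(42,363),(102,376),(275,85),(230,74)],20),('carton',[(525,293),(622,300),(615,384),(513,381)],39),('hood',[(533,95),(693,112),(690,175),(520,158)],60)):
    X=onplane(si,sc(pts),z)[:,:2]; print('side',n,X.round(1).tolist(),X.mean(0).round(1))
for y0 in range(-600,400,100):
    q=P[(P[...,1]>y0)&(P[...,1]<y0+100)&(P[...,0]<850)&(P[...,0]>-50)&(im['depth']>0)]
    if len(q): i=q[:,2].argmax(); print(y0,q[i].round(0))
s=env.state(); print(R.from_rotvec(s['orientation']).as_matrix().round(3))
E
```

```text
carton top [[515.5, 193.9], [522.2, 145.6], [480.7, 140.4], [475.1, 187.9]] mean [498.4 167. ]
sides [np.float64(40.8), np.float64(48.8), np.float64(41.8), np.float64(47.8)]
stop top [[530.0, -28.1], [478.4, -28.0]] mean [504.2 -28. ]
hood [[535.0, 85.9], [535.9, 40.1], [465.8, 39.2], [465.0, 84.4]] mean [500.4  62.4]
bar top [[705.8, 210.6], [678.4, 210.3], [664.2, 5.4], [691.6, 2.5]] mean [685.  107.2]
len 208.5533141761384 27.363131037968227 ang [np.float64(86.1), np.float64(86.0)]
grip top [[696.7, 126.0], [695.1, 88.3], [673.4, 88.7], [677.0, 126.4]] mean [685.5 107.4]
floor end [[546.1, 267.1], [452.6, 262.8]] mean [499.4 264.9]
plate far [[456.6, -40.5]] mean [456.6 -40.5]
side grip [[694.5, 94.0], [675.0, 94.8], [677.3, 130.7], [695.7, 128.0]] [685.6 111.9]
side bar [[705.3, 211.4], [679.2, 212.7], [667.0, 9.7], [690.5, 5.9]] [685.5 109.9]
side carton [[521.6, 147.5], [483.0, 143.1], [478.7, 190.5], [516.9, 197.3]] [500.  169.6]
side hood [[538.0, 43.9], [468.3, 40.6], [464.5, 84.2], [535.4, 88.6]] [501.6  64.3]
-600 [ 369. -531.   61.]
-500 [ 299. -400.  201.]
-400 [ 295. -382.  204.]
-300 [ 415. -297.  196.]
-200 [ 376. -199.  107.]
-100 [754. -85.  44.]
0 [693.  91.  83.]
100 [690. 102.  83.]
200 [848. 208.  49.]
300 [829. 346. 104.]
[[ 0.952  0.306 -0.001]
 [ 0.306 -0.952  0.001]
 [-0.    -0.001 -1.   ]]
```

Call:
carry_out([
  [0,0,0,-0.3,0,0,0],
  [0,0,0,-0.6,0,0,0],
  [0,0,0,-0.9,0,0,0],
  [0,0.2,-0.15,-1,0,0,0],
  [0,0.4,-0.32,-1,0,0,0],
  [0,0.6,-0.48,-1,0,0,0],
  [0,0.857,-0.679,-1,0,0,0],
  [0,0.857,-0.679,-1,0,0,0],
])

```text
time_s: 1.1
tool_pos: [323.9, -432.8, 415.0]
orientation: [-3.101, -0.5, -0.002]
ft_force: [-0.3, -1.2, -0.2]
grip_width: 1.001
grip_force: 0.0
```

Call:
carry_out([
  [0,0.2,-0.16,0,0,0,0],
  [0,0.4,-0.32,0,0,0,0],
  [0,0.6,-0.48,0,0,0,0],
  [0,0.857,-0.679,0,0,0,0],
  [0,0.857,-0.679,0,0,0,0],
])

```text
time_s: 1.72
tool_pos: [444.2, -251.6, 414.5]
orientation: [-3.101, -0.498, -0.001]
ft_force: [-0.6, -0.6, 0.2]
grip_width: 1.0
grip_force: 0.0
```

Call:
carry_out([
  [0,0.2,-0.16,0,0,0,0],
  [0,0.4,-0.32,0,0,0,0],
  [0,0.6,-0.48,0,0,0,0],
  [0,0.857,-0.679,0,0,0,0],
  [0,0.857,-0.679,0,0,0,0],
])

```text
time_s: 2.35
tool_pos: [565.0, -70.4, 413.6]
orientation: [-3.1, -0.495, 0.001]
ft_force: [0.2, -0.0, -1.0]
grip_width: 1.002
grip_force: 0.0
```

Call:
carry_out([
  [0,0.2,-0.16,0.1,0,0,-0.1],
  [0,0.4,-0.32,0.3,0,0,-0.2],
  [0,0.6,-0.48,0.5,0,0,-0.3],
  [0,0.857,-0.679,0.7,0,0,-0.4],
  [0,0.857,-0.679,0.9,0,0,-0.5],
  [0,0.857,-0.679,0.9,0,0,-0.6],
  [0,0.857,-0.679,0.9,0,0,-0.7],
  [0,0.857,-0.679,0.9,0,0,-0.758],
  [0,0.857,-0.679,0.9,0,0,-0.758],
])

```text
time_s: 3.48
tool_pos: [685.7, 104.8, 233.6]
orientation: [2.301, 2.138, -0.003]
ft_force: [-0.1, -0.3, -0.3]
grip_width: 0.999
grip_force: 0.0
```

Call:
carry_out([
  [0,0.018,0,0.25,0,0,0],
  [0,0.018,0,0.5,0,0,0],
  [0,0.018,0,0.75,0,0,0],
  [0,0.018,0,0.9,0,0,0],
  [0,0.018,0,0.96,0,0,0],
  [0,0.018,0,0.96,0,0,0],
])

```text
time_s: 4.22
tool_pos: [685.8, 110.7, 42.3]
orientation: [2.299, 2.141, -0.001]
ft_force: [-0.3, -0.1, -0.2]
grip_width: 0.997
grip_force: 0.0
```

```bash
python3 - <<'E'
from h import *
print(env.state()['tool_pos'])
im=snap('side'); cv2.imwrite('pics/s1.png',cv2.resize(im['color'][120:320,110:350],None,fx=3,fy=3))
E
```

```text
[685.75690467 110.67663149  42.33138448]
```

View pics/s1.png

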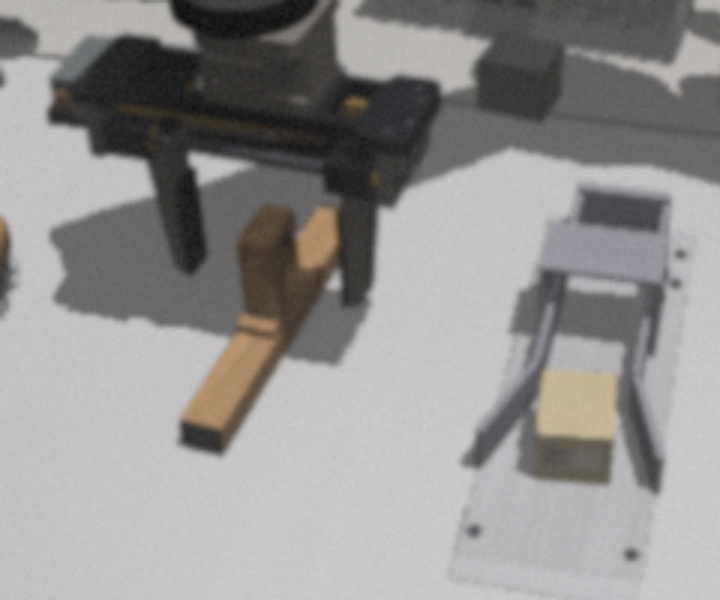

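The grip at about (268,260) stands between the open fingers at (180,220) and (360,240), so I close now.

Call:
carry_out([
  [1,0.018,0,0,0,0,0],
  [1,0,0,0,0,0,0],
  [1,0,0,0,0,0,0],
  [1,0,0,0,0,0,0],
  [1,0,0,0,0,0,0],
  [1,0,0,0,0,0,0],
  [1,0,0,0,0,0,0],
  [1,0,0,0,0,0,0],
], newtons=35)

```text
time_s: 5.28
tool_pos: [685.8, 111.5, 42.5]
orientation: [2.297, 2.143, 0.0]
ft_force: [1.2, 0.3, -0.2]
grip_width: 0.239
grip_force: 35.0
```

Call:
carry_out([
  [1,0,0,-0.15,0,0,0],
  [1,0,0,-0.35,0,0,0],
  [1,0.2,0,-0.4,0,0,0],
  [1,0.4,-0.15,-0.4,0,0,-0.02],
  [1,0.6,-0.3,-0.4,0,0,-0.04],
  [1,0.8,-0.5,-0.4,0,0,-0.055],
  [1,0.98,-0.7,-0.4,0,0,-0.055],
  [1,0.98,-0.9,-0.4,0,0,-0.055],
  [1,0.98,-0.98,-0.4,0,0,-0.055],
  [1,0.98,-0.98,-0.4,0,0,-0.055],
])

```text
time_s: 6.52
tool_pos: [503.8, 320.3, 122.7]
orientation: [2.201, 2.24, -0.0]
ft_force: [-0.1, -0.2, -1.3]
grip_width: 0.236
grip_force: 35.0
```

```bash
python3 - <<'E'
from h import *
s=env.state();print(s['tool_pos'],2*np.degrees(np.arctan2(s['orientation'][1],s['orientation'][0])))
im=snap('top'); c=im['color']; P=cloud(im);hsv=cv2.cvtColor(c,cv2.COLOR_BGR2HSV)
m=((hsv[...,1]>90)&(hsv[...,0]<25)); v,u=np.nonzero(m)
q=(u>100)&(u<240)&(v>170)&(v<260); Q=P[v[q],u[q]]; print('brown z',np.percentile(Q[:,2],[5,25,50,75,95]), 'y',Q[:,1].min(),Q[:,1].max(),'x',Q[:,0].min(),Q[:,0].max())
cv2.imwrite('pics/t1.png',cv2.resize(c[150:270,100:260],None,fx=5,fy=5,interpolation=cv2.INTER_CUBIC))
E
```

```text
[503.83116802 320.27201846 122.70891377] 90.99762293105294
brown z [ 97.69436851  99.31426875 100.28417734 101.29176892 103.62579648] y 138.69593541553877 276.1467644249168 x 437.00682662292166 516.4858505766142
```

View pics/t1.png

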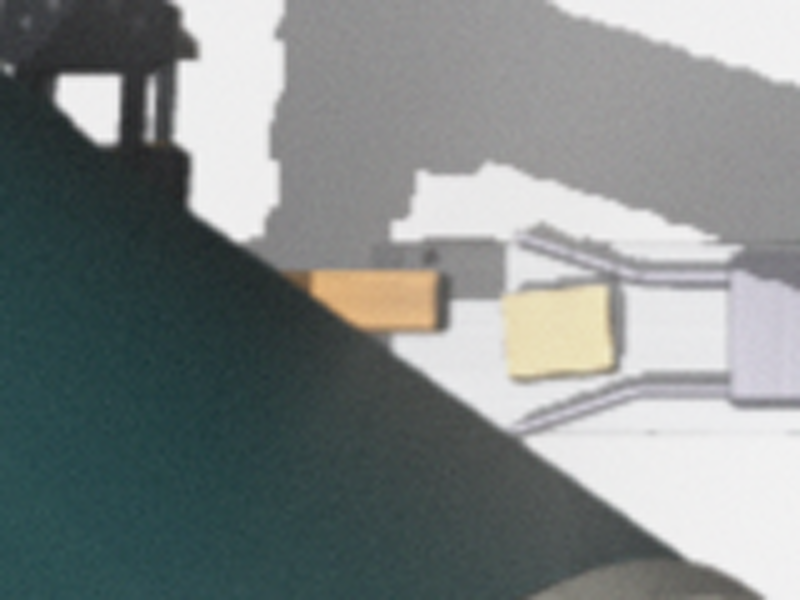

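The stick's end shows at crop (443,270–331), level and behind the carton at (505–612). Its top is at z ≈ 100 as expected, so I work out its end point and the offset to the channel line.

```bash
python3 - <<'E'
from h import *
im=load('top')
f=lambda pts,z:onplane(im,np.array(pts)/5+[100,150]-0.4,z)[:,:2].round(1)
print(f([(443,270),(443,331),(320,270),(360,331)],100)); print(f([(505,295),(512,378),(612,285),(615,370)],39))
print('rails', f([(645,268),(725,268),(645,388),(725,388)],31))
E
```

```text
[[518.1 212.2]
 [491.  210.8]
 [517.1 266.5]
 [490.3 247.3]]
[[515.5 193. ]
 [476.1 188. ]
 [521.3 142.3]
 [480.7 139.5]]
rails [[531.  127.3]
 [531.8  88.7]
 [473.1 125.5]
 [473.8  87.4]]
```

Call:
carry_out([
  [1,0,-0.0265,0,0,0,0],
  [1,0,-0.0265,0.1,0,0,0],
  [1,0,-0.0265,0.2,0,0,0],
  [1,0,-0.0265,0.3,0,0,0],
  [1,0,-0.0265,0.34,0,0,0],
  [1,0,-0.0265,0.37,0,0,0],
  [1,0,-0.0265,0.37,0,0,0],
  [1,0,-0.0265,0.37,0,0,0],
])

```text
time_s: 7.58
tool_pos: [498.8, 320.9, 49.1]
orientation: [2.202, 2.24, 0.002]
ft_force: [-1.4, 0.5, 0.2]
grip_width: 0.235
grip_force: 35.0
```

Call:
carry_out([
  [1,-0.045,0,0,0,0,0],
  [1,-0.09,0,0,0,0,0],
  [1,-0.13,0,0,0,0,0],
  [1,-0.17,0,0,0,0,0],
  [1,-0.21,0,0,0,0,0],
  [1,-0.25,0,0,0,0,0],
  [1,-0.29,0,0,0,0,0],
  [1,-0.33,0,0,0,0,0],
  [1,-0.37,0,0,0,0,0],
  [1,-0.4,0,0,0,0,0],
])

```text
time_s: 8.82
tool_pos: [499.8, 239.9, 48.5]
orientation: [2.203, 2.24, -0.0]
ft_force: [0.1, 0.7, -1.5]
grip_width: 0.235
grip_force: 35.0
```

```bash
python3 - <<'E'
from h import *
print(env.state()['tool_pos'],env.state()['ft_force'])
im=snap('top'); c=im['color']
a=cv2.resize(c[180:255,160:310],None,fx=4,fy=4,interpolation=cv2.INTER_CUBIC)
b=snap('side')['color']; b=cv2.resize(b[150:225+75,220:370],None,fx=2,fy=2,interpolation=cv2.INTER_CUBIC)
o=np.zeros((600,600,3),np.uint8); o[:300,:600]=a; o[300:600,:300]=b; cv2.imwrite('pics/p1.png',o)
E
```

```text
[499.82745386 239.9060752   48.52361153] [ 0.05149429  0.73141337 -1.47210115]
```

View pics/p1.png

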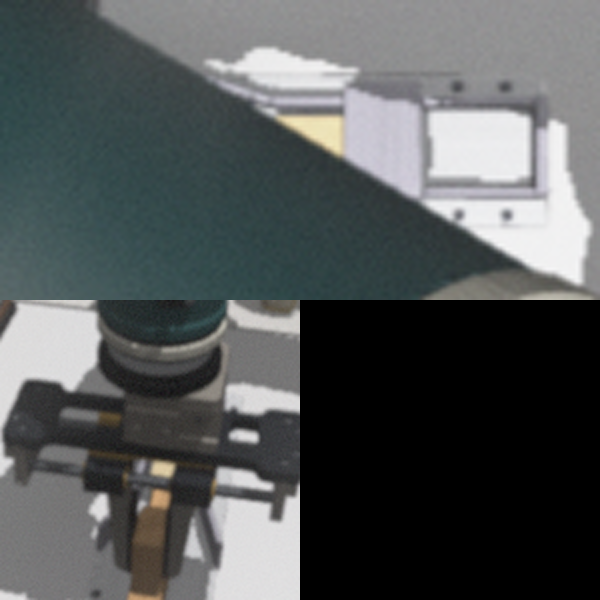

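The carton lies straight in the channel and is entering the hood at crop (310,130). I keep pushing.

Call:
carry_out([
  [1,-0.05,0,0,0,0,0],
  [1,-0.1,0,0,0,0,0],
  [1,-0.15,0,0,0,0,0],
  [1,-0.2,0,0,0,0,0],
  [1,-0.25,0,0,0,0,0],
  [1,-0.3,0,0,0,0,0],
  [1,-0.35,0,0,0,0,0],
  [1,-0.4,0,0,0,0,0],
  [1,-0.45,0,0,0,0,0],
  [1,-0.48,0,0,0,0,0],
])

```text
time_s: 10.18
tool_pos: [501.5, 143.8, 48.6]
orientation: [2.203, 2.239, -0.0]
ft_force: [0.2, 0.8, -0.9]
grip_width: 0.237
grip_force: 35.0
```

Call:
carry_out([
  [1,-0.01,0,0,0,0,0],
  [1,-0.02,0,0,0,0,0],
  [1,-0.03,0,0,0,0,0],
  [1,-0.04,0,0,0,0,0],
  [1,-0.04,0,0,0,0,0],
])

```text
time_s: 10.8
tool_pos: [501.6, 136.4, 48.5]
orientation: [2.203, 2.24, -0.0]
ft_force: [0.0, -0.1, -0.8]
grip_width: 0.24
grip_force: 35.0
```

```bash
python3 - <<'E'
from h import *
print(env.state()['tool_pos'],env.state()['ft_force'])
im=snap('top'); c=im['color']
cv2.imwrite('pics/p2.png',cv2.resize(c[190:250,230:310],None,fx=8,fy=8,interpolation=cv2.INTER_CUBIC))
hsv=cv2.cvtColor(c,cv2.COLOR_BGR2HSV); m=(hsv[...,1]>50)&(hsv[...,0]<35); m[:,:240]=0;m[:190]=0;m[250:]=0;m[:,310:]=0
v,u=np.nonzero(m)
if len(u): X=onplane(im,np.c_[u,v],39); print(len(u),X.min(0),X.max(0))
E
```

```text
[501.56060012 136.37887558  48.52702929] [ 0.0085819  -0.07883726 -0.81839737]
```

View pics/p2.png

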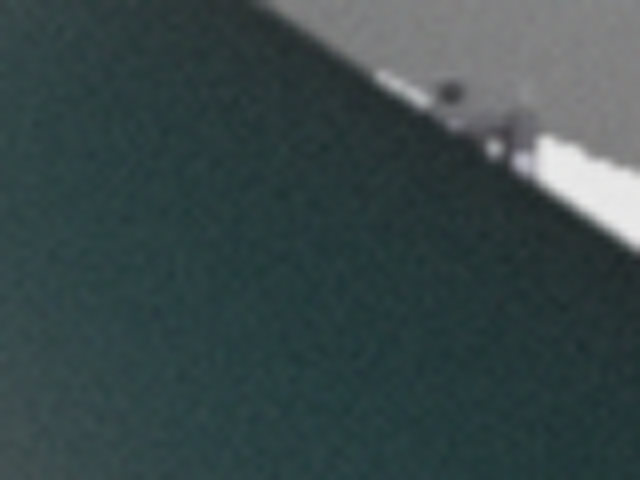

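The arm hides the carton, so I creep forward and watch the force.

Call:
carry_out([
  [1,-0.007,0,0,0,0,0],
  [1,-0.014,0,0,0,0,0],
  [1,-0.02,0,0,0,0,0],
  [1,-0.02,0,0,0,0,0],
])

```text
time_s: 11.35
tool_pos: [501.6, 132.3, 48.5]
orientation: [2.203, 2.24, -0.001]
ft_force: [-0.1, -0.1, -1.4]
grip_width: 0.237
grip_force: 35.0
```

Call:
carry_out([
  [1,-0.005,0,0,0,0,0],
  [1,-0.01,0,0,0,0,0],
  [1,-0.01,0,0,0,0,0],
])

```text
time_s: 11.72
tool_pos: [501.7, 130.4, 48.5]
orientation: [2.203, 2.24, -0.0]
ft_force: [0.5, 0.0, -0.6]
grip_width: 0.237
grip_force: 35.0
```

Call:
carry_out([
  [1,-0.005,0,0,0,0,0],
  [1,-0.01,0,0,0,0,0],
  [1,-0.01,0,0,0,0,0],
])

```text
time_s: 12.1
tool_pos: [501.8, 129.2, 48.7]
orientation: [-2.202, -2.24, -0.002]
ft_force: [0.2, 1.9, 0.8]
grip_width: 0.235
grip_force: 35.0
```

Call:
carry_out([
  [1,-0.004,0,0,0,0,0],
  [1,-0.008,0,0,0,0,0],
  [1,-0.008,0,0,0,0,0],
])

```text
time_s: 12.48
tool_pos: [501.9, 129.1, 49.0]
orientation: [-2.201, -2.24, -0.004]
ft_force: [-1.2, 5.7, 0.8]
grip_width: 0.239
grip_force: 35.0
```

The tool has stopped advancing and the force rises to 5.7 N, so the carton is against the stop, at the place expected. I back out straight.

Call:
carry_out([
  [1,0.03,0,0,0,0,0],
  [1,0.1,0,0,0,0,0],
  [1,0.25,0,0,0,0,0],
  [1,0.4,0,0,0,0,0],
  [1,0.55,0,0,0,0,0],
  [1,0.7,0,0,0,0,0],
  [1,0.85,0,0,0,0,0],
  [1,0.95,0,0,0,0,0],
  [1,1,0,0,0,0,0],
  [1,1,0,0,0,0,0],
])

```text
time_s: 13.72
tool_pos: [498.2, 327.0, 48.4]
orientation: [2.202, 2.241, -0.001]
ft_force: [-0.2, 0.2, -0.9]
grip_width: 0.235
grip_force: 35.0
```

Call:
carry_out([
  [1,0,0,-0.1,0,0,0],
  [1,0,0,-0.25,0,0,0],
  [1,0,0.05,-0.4,0,0,0],
  [1,0,0.2,-0.4,0,0,0],
  [1,0,0.4,-0.4,0,0,0],
  [1,0,0.6,-0.4,0,0,0],
  [1,-0.2,0.8,-0.4,0,0,0],
  [1,-0.4,0.92,-0.4,0,0,0],
  [1,-0.55,0.92,-0.4,0,0,0],
  [1,-0.55,0.92,-0.4,0,0,0],
])

```text
time_s: 14.98
tool_pos: [685.8, 214.4, 129.5]
orientation: [2.209, 2.231, -0.002]
ft_force: [0.3, 0.5, -0.8]
grip_width: 0.237
grip_force: 35.0
```

```bash
python3 - <<'E'
from h import *
print(env.state()['tool_pos'])
im=snap('top'); c=im['color']
a=cv2.resize(c[110:250,160:310],None,fx=3.9,fy=3.9,interpolation=cv2.INTER_CUBIC); cv2.imwrite('pics/p3.png',a)
P=cloud(im); hsv=cv2.cvtColor(c,cv2.COLOR_BGR2HSV); m=(hsv[...,1]>50)&(hsv[...,0]<35); m[:,240:260]&=True; m[:,:255]=0;m[:195]=0;m[245:]=0;m[:,305:]=0
v,u=np.nonzero(m)
if len(u): X=onplane(im,np.c_[u,v],39); print(len(u),X.min(0),X.max(0),np.median(P[m],0))
E
```

```text
[685.75885584 214.43290581 129.50370115]
```

View pics/p3.png

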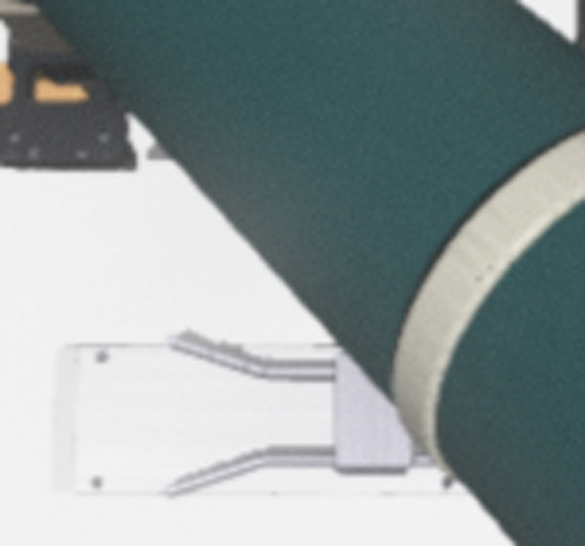

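The mouth is clear and the carton's end of the channel is still hidden by the arm. I lay the stick down near its old place.

Call:
carry_out([
  [1,-0.15,0,0,0,0,0],
  [1,-0.3,0,0,0,0,0],
  [1,-0.4,0,0.1,0,0,0],
  [1,-0.4,0,0.22,0,0,0],
  [1,-0.4,0,0.34,0,0,0],
  [1,-0.4,0,0.4,0,0,0],
  [1,-0.4,0,0.42,0,0,0],
  [1,-0.4,0,0.43,0,0,0],
  [1,-0.4,0,0.433,0,0,0],
  [1,-0.4,0,0.433,0,0,0],
])

```text
time_s: 16.27
tool_pos: [686.0, 140.2, 42.7]
orientation: [2.202, 2.24, 0.001]
ft_force: [-0.3, 0.8, -0.9]
grip_width: 0.232
grip_force: 35.0
```

Call:
carry_out([
  [0,0,0,0,0,0,0],
  [0,0,0,0,0,0,0],
  [0,0,0,0,0,0,0],
  [0,0,0,0,0,0,0],
  [0,0,0,0,0,0,0],
  [0,0,0,0,0,0,0],
])

```text
time_s: 17.02
tool_pos: [685.5, 140.1, 41.9]
orientation: [2.203, 2.24, -0.0]
ft_force: [0.3, -0.7, 0.1]
grip_width: 0.867
grip_force: 0.0
```

Call:
carry_out([
  [0,0,0,-0.1,0,0,0],
  [0,0,0,-0.3,0,0,0],
  [0,0,0,-0.55,0,0,0],
  [0,0,0,-0.8,0,0,0],
  [0,0.2,0,-1,0,0,0],
  [0,0.45,0,-1,0,0,0],
  [0,0.7,0,-1,0,0,0],
  [0,0.95,0,-1,0,0,0],
  [0,1,0,-1,0,0,0],
])

```text
time_s: 18.15
tool_pos: [679.8, 345.5, 243.4]
orientation: [-2.194, -2.246, -0.003]
ft_force: [0.4, 0.0, -0.3]
grip_width: 0.996
grip_force: 0.0
```

Call:
carry_out([
  [0,0.25,0,0,0,0,0],
  [0,0.5,-0.1,0,0,0,0],
  [0,0.75,-0.3,0,0,0,0],
  [0,0.95,-0.5,0,0,0,0],
  [0,0.95,-0.7,0,0,0,0],
  [0,0.95,-0.7,0,0,0,0],
])

```text
time_s: 18.9
tool_pos: [535.6, 528.8, 243.9]
orientation: [-2.197, -2.246, -0.001]
ft_force: [0.8, -0.4, 1.0]
grip_width: 0.997
grip_force: 0.0
```

```bash
python3 - <<'E'
from h import *
print(env.state()['tool_pos'])
im=snap('top'); c=im['color']
cv2.imwrite('pics/p4.png',cv2.resize(c[120:240,160:320],None,fx=5,fy=5,interpolation=cv2.INTER_CUBIC))
P=cloud(im); hsv=cv2.cvtColor(c,cv2.COLOR_BGR2HSV); m=(hsv[...,1]>50)&(hsv[...,0]<35); m[:,:255]=0;m[:195]=0;m[245:]=0;m[:,305:]=0
v,u=np.nonzero(m)
if len(u): X=onplane(im,np.c_[u,v],39); print(len(u),X.min(0),X.max(0),np.median(P[m],0))
E
```

```text
[535.61454492 528.81837657 243.91804328]
309 [481.93511808 -27.59122856  39.        ] [516.27300542  20.30672944  39.        ] [499.26598422  -3.7208236   39.05104309]
```

View pics/p4.png

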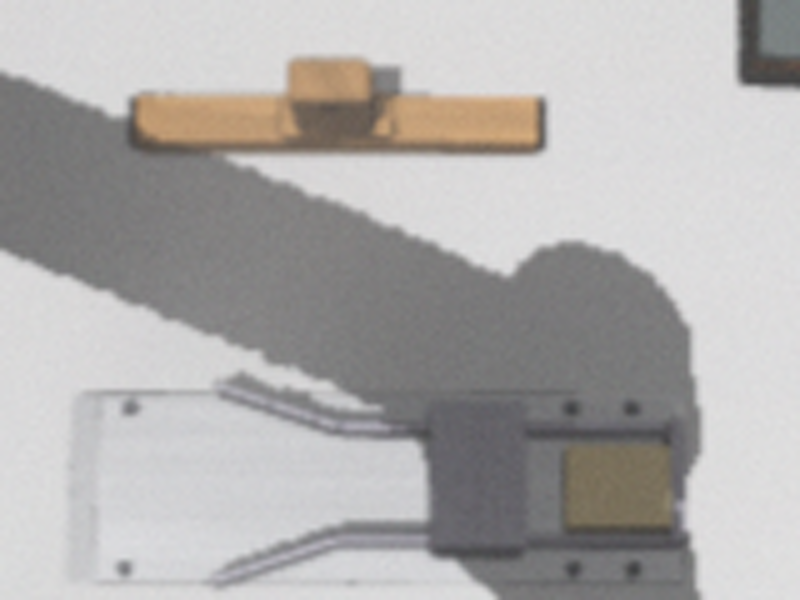

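The carton at crop (565–672, 445–530) is square against the stop with its top at z = 39. The stick at (130–545, 95–150) lies flat on the table, well clear of the guide.

```bash
python3 -c "
from rig import env
print(env.job_done())"
```

```text
the job is handed in; nothing more can be done
None
```

The carton is pushed up against the end stop, the stick lies flat on the table clear of the guide, and the job was handed in at about 19 s of the 51 s allowed; the hand-in call returned no verdict.

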